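# Set the archive climate controller and hold its key switch

## Task

On the white climate controller, turn the dial clockwise until its pointer stands at the long, broad mark of the scale. Then take the key with the rectangular bow out of the wooden stand (leave the other two keys in it), push it fully home into the keyhole, past the sticky pins, and turn it a quarter turn clockwise to its stop. The switch springs back, so finish while still gripping the key and holding it turned, with the dial still at the mark.

Things in the scene. Friction and masses are not known exactly. Their poses are not given: they have to be found in the camera images.
- controller: White steel desk box 190 (x) x 260 (y) x 60 mm high, fixed; origin at the centre of its underside, z up. Its front (-x) roughly faces the robot. On its flat top stand the dial (70 mm to +y of the centre) and the lock boss (70 mm to -y): a grey block 56 x 56 mm whose face is 96 mm above the table.
- dial (a joint): Angle of the black dial in rad, growing clockwise seen from above, range 0 to 4.5. At 0 the pointer looks along the controller's -x, at 1.57 along its +y. Short ticks every 0.4 rad from 0 to 4.4; the one long, broad mark is at 2.0. It starts between 0.5 and 1.5 and stays where it is left (friction 0.03 N m).
- dial_grip (a point): Point on the dial's axis, 28 mm above the controller's top. The grip is an upright bar 42 (x) x 12 (y) mm, from 5 to 39 mm above that top, on a flat disc of 48 mm diameter. This frame turns with the dial: x along the bar, the pointer (flat tip 32 mm from the axis, and a white line on the bar) at its -x end. Grip it across y.
- keyhole (a point): Centre of the keyhole in the lock boss's face, 96 mm above the table; z up, x (the controller's x) along the slot. The fixed slot is 17 x 7 mm and 10 mm deep, countersunk to 23 x 13 mm at the face; below it lies the plug's slot, 16.4 x 5.4 mm with bevelled mouth. Fully home the key's tip is 26 mm deep, its flange on the face; it can turn only within 3 mm of home.
- plug (a joint): Angle of the lock's plug in rad: 0 at rest (slots in line), growing clockwise from above to a stop at 1.57. Springs back with 0.015 N m at 0, 0.1 N m at the stop. The key has 0.1 rad of play in it, so turns a little further. Two sprung pins stand into the ends of its slot, met at about 14 to 25 mm depth of the tip: passing them takes 5 to 15 N, often less if the key is wiggled.
- key: The key to use, 60 g, upright in the stand, blade down. Origin at the blade's tip, z up, x along the width of bow and bit. Flat bit 14 (x) x 4 (y) x 12 mm, its lowest 5 mm tapering to 6 x 2; round 5 mm shank; steel flange 30 x 16 x 4 mm, underside 26 mm above the tip; rectangular black bow 30 (x) x 10 (y) mm, 30 to 66 mm above the tip, gripped across y. The same after a half turn.
- key_stand: Wooden block 60 (x) x 190 (y) x 45 mm high, fixed to the table, origin at the centre of its underside. Three slots 60 mm apart along its y (at -60, 0 and 60 mm), each 18 mm along y and 8 mm along x, hold the keys with their x along the stand's y. The order of the keys varies.
- key_round: Other key, to be left in the stand: disc-shaped black bow of 36 mm diameter, 10 mm thick, centred 48 mm above its tip; same flange; origin at the tip.
- key_tee: Other key, to be left in the stand: T-shaped black bow, a round stem of 10 mm with a crossbar 36 x 10 x 10 mm on top, up to 64 mm above its tip; same flange; origin at the tip.
Not all that is in view belongs to the job. What is shaped like the key but yellow is not meant.

How it is judged:
By the outcome, as a careful person would: the job done as asked, in the order asked, and still so for the second after the job is handed in, while the arm keeps its last pose, push and grip.
It also fails if it takes over 61 s, if anything falls off the work surface, if the arm or the gripper's body presses on something with over 40 N, if the wrist force passes 120 N, or if a joint passes its speed limit or range.

## Robot

A 6-joint arm with a two-finger parallel gripper is mounted at the origin on the work surface. World frame = base frame: x ahead of the robot, y to its left, z up, the work surface at z = 0. Lengths are in m, angles in rad, forces in N, time in s.
With the tool pointing down it reaches from about 0.25 to 0.85 m from the base axis. Payload 12.5 kg.
Tool frame: the origin (TCP) lies midway between the tips of the shut fingers; the grasp point (between the pads) lies r.hold_point_z behind it (r.hold_point_z is the distance from the TCP to the grasp point, in m); z points along the fingers, y is the line along which they close (so a half turn about z gives the same grasp; the last joint's range is limited). The gripper opens to 93 mm and grips with 3 to 60 N. Pads are 15 mm wide; open, the fingers measure 128 mm over their backs; the gripper's body (75 mm by 188 mm) begins 65 mm behind the grasp point.
Start: joints at [1.075, 0.351, 1.652, -0, 1.139, -0.085], TCP at [0.22, 0.504, 0.219] pointing down, gripper open.
Joint ranges: [-2.75, 2.75], [-0.79, 2.1], [0.01, 2.65], [-1.57, 4.71], [0.07, 3.14], [-2.87, 2.87]. Speed limits (rad/s): [2.22, 2.22, 2.79, 3.14, 3.14, 3.14].

## Interface

Orientations are given as a rotation vector (axis times angle).
In Python, from station import sense, eyes, r, finder gives the robot as it stands.
- The arm moves only by the tool step_arm, never from a script. Its argument "targets" is one flat list of numbers, 7 for each row, row after row: the shift along the world's x, y, z in cm, then the turn, a rotation vector about the world's x, y, z in units of 8 degrees (1.0 is 8 degrees), then the gripper's target within -1 to 1 (shut at 1, half-way at 0, fully open at -1). A call has exactly 10 rows; each row is the pose to reach, as a shift and turn from the pose commanded when the call began; what a row does not reach only later rows make up. A row lasts 1/10 s, in which the tool goes at most 50 mm and 8.59 degrees, less where a joint would pass 70% of its speed; a pose out of reach is approached as far as the arm can. A call with a gripper value outside its range is refused whole. The fingers move at their own pace and stop on an object; "newtons" is the grip in N (left out, the last holds). Time passes only in rows, so rows that repeat a pose let the fingers close, or fill a call up. It gives the time, the measured TCP pose, the force, the opening and the grip force at its end, in the units of the state.
- sense(): the state, without advancing time (a new reading comes with each control period).
- eyes.grab_frame(name): name is "scene" or "top"; returns the picture (384x512x3 uint8, red, green, blue); there is no depth.
- eyes.camera_model(name): a dict with "fx", "fy", "cx", "cy" (pixels), "k1" (the pictures are not rectified: a ray, as slopes to the right and down, at radius r is drawn at 1 + k1 r^2 times it, then the intrinsics apply), "extrinsics" (4x4, takes a point from world to camera coordinates). Camera axes: x right, y down, z forward; pixel columns grow to the right and rows downward; lengths in m; the calibration is good to about 2 mm. A picture is of the moment at which its call begins. camera_model takes no time and is no camera call.
- r.close_job(): hands the job in; it is judged then, once.
Trained networks look in the newest picture that a camera, given by its name, has taken for a name from the list of things; names that differ only in an ending like _2 or _b are one class to them, and where a whole thing is asked for, a point or a joint stands for the part that bears it (a point fixed in the world has none). Each returns a list of dicts, best first, with "score" (0 to 1); they miss things now and then, are a little off and sometimes report something else, mostly with a low value. They report only what shows in the picture. A call takes as long as a camera call. They do not tell look-alikes from the thing itself.
- finder.search_frame(camera, target): "position" ([x, y, z] in m, in world coordinates, good to about 4 mm: the middle of the surface that is visible of it).
- finder.regions_of(camera, target): "pixels" (384x512 bool, what is visible of it).
The state is a dict: "time_s": time; "q": joint angles; "qd": joint speeds; "joint_torque": joint torques, N m; "eef_pos": TCP position; "ee_rot": TCP orientation; "wrist_force": force on the tool from outside, world axes, zero at the start; "wrist_torque": the same for the moment, N m; "opening": finger opening in m; "finger_force": force on a finger pad.
Only numpy, scipy, OpenCV 4.12 (cv2) and the standard library are available. Lean on these libraries where they do the work, as an engineer would, in place of code of your own. Each camera call takes 0.05 s, during which the arm holds its last target. There are 200 camera calls.

## Working session

There is one attempt and no reset: what is moved stays moved. The work goes in short steps, Python scripts to look and compute and a tool call to move; the robot and the scene stay as the last step left them, time stands still between calls to the robot, and variables do not carry over. Pictures are saved under pics/ and viewed, at most 10 in all, crops included, and the job is handed in when it is done.

Besides the shell and the picture viewer there is one more tool, called as a command line: name --argument value ..., lists and objects as JSON in quotes. step_arm: Moves the arm, as the interface text tells. Its arguments: {"type":"object","properties":{"targets":{"type":"array","items":{"type":"number"}},"newtons":{"type":"number"}},"required":["targets"]}

```bash
ls; mkdir -p pics
python3 - <<'E'
from station import sense, eyes, r, finder
import cv2,numpy as np
s=sense();print(s, r.hold_point_z)
a=eyes.grab_frame("scene");b=eyes.grab_frame("top")
cv2.imwrite("pics/s0.png",a[:,:,::-1]);cv2.imwrite("pics/t0.png",b[:,:,::-1])
for c in("scene","top"):
    print(c,eyes.camera_model(c))
    for t in ("controller","dial","key","key_stand","key_round","key_tee","plug"):
        try:
            print(t,[(np.round(d["position"],3).tolist(),round(d["score"],2)) for d in finder.search_frame(c,t)])
        except Exception as e: print(t,e)
E
```

```text
pics
{'time_s': 0.0, 'q': array([ 1.07540506e+00,  3.51247061e-01,  1.65242849e+00, -3.07732890e-07,
        1.13910135e+00, -8.46026998e-02]), 'qd': array([-0.00110025, -0.00067125, -0.00071368,  0.00106466,  0.00135496,
       -0.00022172]), 'joint_torque': array([-1.17038413e-03, -4.97326720e+01, -2.85252589e+01,  6.98293140e-02,
        2.58135918e-02, -1.20129371e-04]), 'eef_pos': array([0.21944458, 0.50394536, 0.21809383]), 'ee_rot': array([-6.40668473e-01, -3.07522669e+00,  1.78247457e-03]), 'wrist_force': array([ 0.51904559,  1.00792068, -0.12084361]), 'wrist_torque': array([ 0.02978524,  0.02391851, -0.03487166]), 'finger_force': 0.0, 'opening': 0.09295588185640269} 0.0188
scene {'fx': 455.4294899519769, 'fy': 455.4294899519769, 'cx': 258.46340580840445, 'cy': 183.97259111391682, 'k1': -0.049774294862287606, 'extrinsics': array([[ 0.07756832,  0.99672282, -0.02295166, -0.0982169 ],
       [ 0.54929458, -0.06193715, -0.83333022, -0.24410302],
       [-0.8320208 ,  0.05203281, -0.5522988 ,  1.40523899],
       [ 0.        ,  0.        ,  0.        ,  1.        ]])}
controller 
[... 519 characters left out ...]
148, 'extrinsics': array([[ 8.32041109e-02, -9.96532506e-01, -2.00704157e-04,
        -5.99612032e-03],
       [-9.65350529e-01, -8.05506238e-02, -2.48213524e-01,
         5.85268072e-01],
       [ 2.47336678e-01,  2.08461354e-02, -9.68705325e-01,
         6.98453955e-01],
       [ 0.00000000e+00,  0.00000000e+00,  0.00000000e+00,
         1.00000000e+00]])}
controller [([0.534, -0.14, 0.061], 0.57)]
dial [([0.564, -0.072, 0.063], 0.72)]
key [([0.604, 0.092, 0.015], 0.83), ([0.627, 0.346, 0.012], 0.82), ([0.518, 0.161, 0.083], 0.71), ([0.623, 0.2, 0.013], 0.66)]
key_stand [([0.502, 0.218, 0.048], 0.73)]
key_round [([0.509, 0.222, 0.076], 0.42)]
key_tee [([0.495, 0.281, 0.082], 0.53)]
plug []
```

Run:
```python
import cv2
for n in("s0","t0"):
    a=cv2.imread(f"pics/{n}.png"); cv2.imwrite(f"pics/{n}b.png",cv2.resize(a,(800,600),interpolation=cv2.INTER_CUBIC))
```

```text
(no output)
```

View pics/s0b.png

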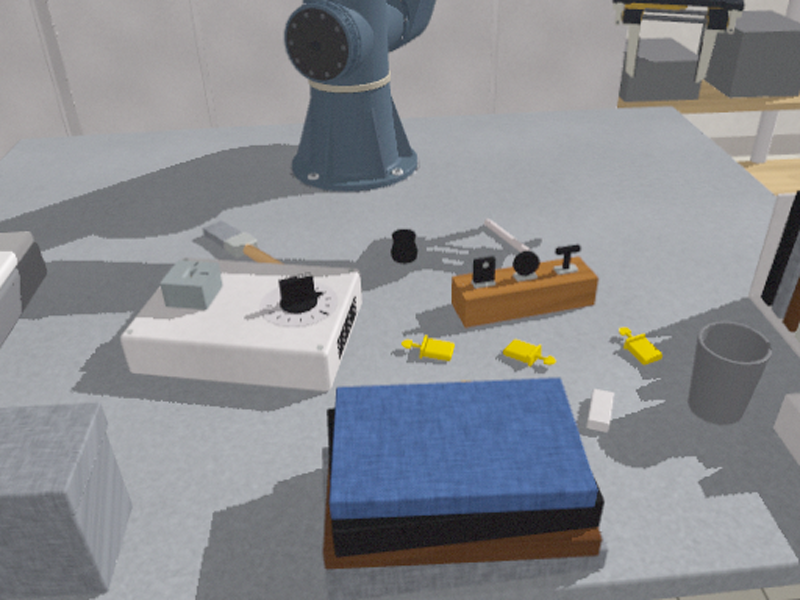

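View pics/t0b.png

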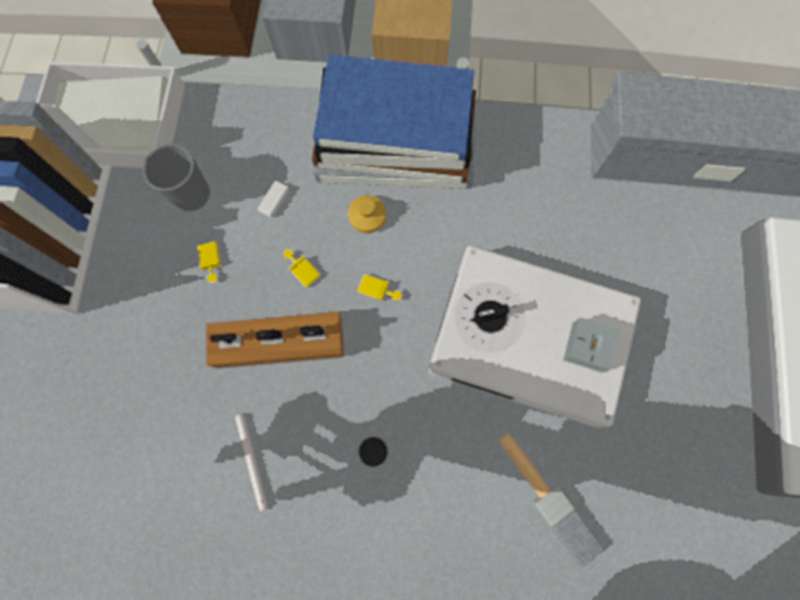

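The top view shows the rectangular-bow key at the right end of the stand at about (312,330), the round key at (269,335) and the tee at (228,338). The yellow look-alikes are at (375,287), (303,268) and (210,258). The dial is at (490,316) and the lock boss at (592,344). I'll rectify onto the known planes to measure.

```bash
cat > h.py <<'E'
import numpy as np,cv2
from station import sense, eyes, r, finder
def proj(cam,P):
    m=eyes.camera_model(cam);E=m["extrinsics"];P=np.atleast_2d(P)
    c=P@E[:3,:3].T+E[:3,3];s=c[:,:2]/c[:,2:];s=s*(1+m["k1"]*(s**2).sum(1,keepdims=True))
    return s*[m["fx"],m["fy"]]+[m["cx"],m["cy"]]
def rect(img,cam,x0,y0,z,w,h,k):
    # world-plane view: up = +x, left = +y, centred x0,y0; k px/mm; w,h px
    u,v=np.meshgrid(np.arange(w),np.arange(h))
    P=np.stack([x0-(v-h/2)/k/1000,y0-(u-w/2)/k/1000,np.full(u.shape,z)],-1).reshape(-1,3)
    p=proj(cam,P).astype(np.float32).reshape(h,w,2)
    return cv2.remap(img,p[...,0],p[...,1],cv2.INTER_CUBIC)
E
python3 - <<'E'
from h import *
t=cv2.imread("pics/t0.png");s=cv2.imread("pics/s0.png")
A=rect(t,"top",.555,-.14,.06,400,300,1.3)
B=rect(t,"top",.54,-.20,.096,400,300,3)
C=rect(t,"top",.51,.22,.045,400,300,1.8)
D=rect(s,"scene",.51,.22,.045,400,300,1.8)
cv2.imwrite("pics/m1.png",np.vstack([np.hstack([A,B]),np.hstack([C,D])]))
E
```

```text
(no output)
```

View pics/m1.png

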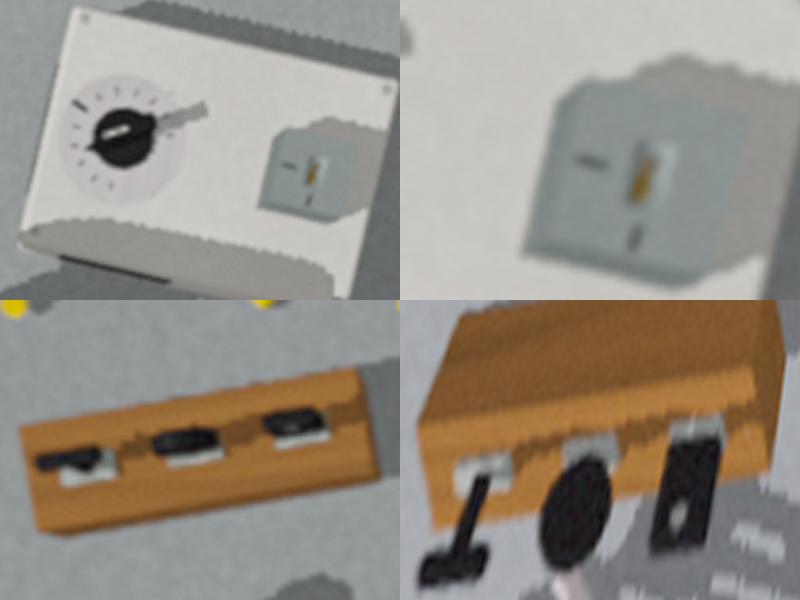

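The crop confirms it. The rectangular bow is the stand's -y end key, at panel D (685,495), and the round and T keys are beside it. The dial pointer is near (88,148) and the long mark at (80,104) in panel A. Next I refine the poses with an edge fit in both cameras.

```bash
cat >> h.py <<'E'
from scipy.optimize import minimize
def seg(a,b,n=60): return np.array(a)+np.linspace(0.04,.96,n)[:,None]*(np.array(b)-np.array(a))
def box(w,l,z,cy=0):
    c=[(-w/2,cy-l/2,z),(w/2,cy-l/2,z),(w/2,cy+l/2,z),(-w/2,cy+l/2,z)]
    return np.vstack([seg(c[i],c[(i+1)%4]) for i in range(4)])
def place(P,x,y,a):
    c,s=np.cos(a),np.sin(a);return P@np.array([[c,-s,0],[s,c,0],[0,0,1]]).T+[x,y,0]
def grad(img,sig):
    g=cv2.GaussianBlur(img.astype(np.float32),(0,0),sig)
    return np.sqrt(sum(cv2.Sobel(g,cv2.CV_32F,*d)**2 for d in((1,0),(0,1)))).max(2)
def fit(imgs,P,p0):
    p=np.array(p0,float)
    for sig in(2.5,1.2,.8):
        G={c:grad(i,sig) for c,i in imgs.items()}
        def f(q):
            v=0
            for c in G:
                m=proj(c,place(P,q[0]/1000,q[1]/1000,q[2]/100)).astype(np.float32)
                v-=np.sqrt(cv2.remap(G[c],m[:,:1],m[:,1:],cv2.INTER_LINEAR)).mean()
            return v
        q0=p*[1000,1000,100]
        q=minimize(f,q0,method="Nelder-Mead",options=dict(initial_simplex=[q0,q0+[4,0,0],q0+[0,4,0],q0+[0,0,4]])).x
        p=q/[1000,1000,100]
    return p
E
python3 - <<'E'
from h import *
t=cv2.imread("pics/t0.png");s=cv2.imread("pics/s0.png")
for I in({"top":t,"scene":s},{"top":t},{"scene":s}):
    c=fit(I,np.vstack([box(.19,.26,.06),box(.056,.056,.096,-.07)]),[.547,-.149,-.23])
    k=fit(I,box(.06,.19,.045),[.51,.22,.16])
    print("ctrl",c.round(4),"stand",k.round(4))
    for n,p,l in(("dial",c,[0,.07,0]),("hole",c,[0,-.07,0]),("key",k,[0,-.06,0])): print(n,place(np.array(l),*p).round(4))
    if len(I)==2:
        # pointer: polar profile around dial axis, plane of controller top
        ctr=place(np.array([0,.07,0]),*c)[0] if False else place(np.array([0,.07,0]),*c)
        th=np.arange(0,4.6,.04)
        for R,z in((.029,.063),(.038,.06)):
            P=place(np.stack([-R*np.cos(th),.07+R*np.sin(th),0*th+z],-1),*c)
            m=proj("top",P).astype(np.float32)
            v=cv2.remap(cv2.cvtColor(t,cv2.COLOR_BGR2GRAY),m[:,:1],m[:,1:],cv2.INTER_CUBIC)[:,0]
            print(R,[(round(float(a),2),int(b)) for a,b in zip(th,v) if b<150])
E
```

```text
ctrl [ 0.5467 -0.146  -0.2231] stand [0.5103 0.2231 0.1781]
dial [ 0.5621 -0.0777  0.    ]
hole [ 0.5312 -0.2142  0.    ]
key [0.521 0.164 0.   ]
0.029 [(3.68, 135), (3.72, 105), (3.76, 74), (3.8, 44), (3.84, 34), (3.88, 27), (3.92, 30), (3.96, 35), (4.0, 37), (4.04, 43), (4.08, 48), (4.12, 61), (4.16, 83), (4.2, 107), (4.24, 122), (4.28, 132), (4.32, 140), (4.36, 147)]
0.038 [(2.04, 131), (2.08, 104), (2.12, 124), (3.96, 142), (4.0, 120), (4.04, 126), (4.08, 136), (4.12, 139), (4.16, 137), (4.2, 143)]
ctrl [ 0.5442 -0.1465 -0.2456] stand [0.5079 0.2209 0.1683]
dial [ 0.5612 -0.0786  0.    ]
hole [ 0.5272 -0.2144  0.    ]
key [0.5179 0.1618 0.    ]
ctrl [ 0.5478 -0.1435 -0.22  ] stand [0.5101 0.2237 0.1774]
dial [ 0.5631 -0.0752  0.    ]
hole [ 0.5325 -0.2118  0.    ]
key [0.5207 0.1647 0.    ]
```

Estimates from the fits:
- Dial axis: (0.562, -0.078)
- Keyhole: (0.531, -0.214)
- Controller yaw: about -0.23 rad
- Dial angle: about 1.06 rad
- Key: (0.520, 0.163), stand yaw about 0.175 rad

I move above the dial with the tool y at about 16°.

step_arm --targets '[34.2, -58.2, -4, 0, 0, -6.3, -0.3, 34.2, -58.2, -4, 0, 0, -6.3, -0.3, 34.2, -58.2, -4, 0, 0, -6.3, -0.3, 34.2, -58.2, -4, 0, 0, -6.3, -0.3, 34.2, -58.2, -4, 0, 0, -6.3, -0.3, 34.2, -58.2, -4, 0, 0, -6.3, -0.3, 34.2, -58.2, -4, 0, 0, -6.3, -0.3, 34.2, -58.2, -4, 0, 0, -6.3, -0.3, 34.2, -58.2, -4, 0, 0, -6.3, -0.3, 34.2, -58.2, -4, 0, 0, -6.3, -0.3]'

```text
time_s: 1.8
eef_pos: [0.4733, 0.0719, 0.1892]
ee_rot: [1.889, 2.509, 0.001]
wrist_force: [1.1, -0.3, 0.0]
opening: 0.0606
finger_force: 0.0
```

step_arm --targets '[8.9, -15.0, -3, 0, 0, 0, -0.3, 8.9, -15.0, -3, 0, 0, 0, -0.3, 8.9, -15.0, -3, 0, 0, 0, -0.3, 8.9, -15.0, -3, 0, 0, 0, -0.3, 8.9, -15.0, -3, 0, 0, 0, -0.3, 8.9, -15.0, -3, 0, 0, 0, -0.3, 8.9, -15.0, -3, 0, 0, 0, -0.3, 8.9, -15.0, -3, 0, 0, 0, -0.3, 8.9, -15.0, -3, 0, 0, 0, -0.3, 8.9, -15.0, -3, 0, 0, 0, -0.3]'

```text
time_s: 2.8
eef_pos: [0.5614, -0.0756, 0.1593]
ee_rot: [1.888, 2.511, 0.0]
wrist_force: [0.2, -1.0, 0.4]
opening: 0.0607
finger_force: 0.0
```

Run:
```python
from h import *
out=[]
for c in("top","scene"):
    a=eyes.grab_frame(c)[:,:,::-1].copy()
    cv2.imwrite(f"pics/{c}1.png",a)
    u,v=proj(c,[[.562,-.078,.09]])[0].astype(int)
    out.append(cv2.resize(a[v-45:v+45,u-60:u+60],(400,300),interpolation=cv2.INTER_CUBIC)); print(u,v, proj(c,[[.562,-.078,.099],[.531,-.214,.096]]))
cv2.imwrite("pics/m2.png",np.hstack(out))
```

```text
314 200 [[315.07784936 199.14755871]
 [379.63979451 219.33699865]]
189 181 [[188.77826335 177.20900961]
 [121.07789257 174.30739563]]
```

View pics/m2.png

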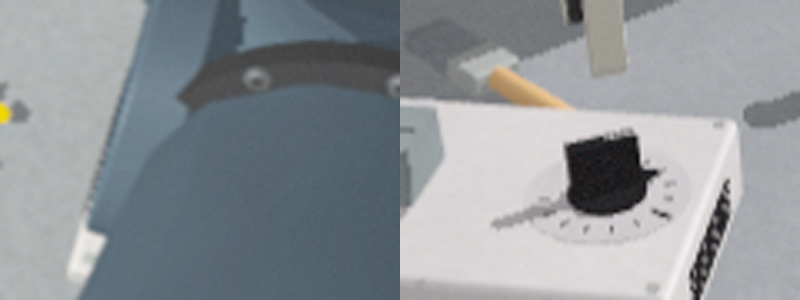

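The scene crop shows the bar top at about (189,177) px, which matches the predicted (188.8,177.2). The pointer is one and a half ticks or so before the long mark. I descend and grip.

step_arm --targets '[0, -0.2, -1.5, 0, 0, 0, -0.3, 0, -0.2, -3, 0, 0, 0, -0.3, 0, -0.2, -4.5, 0, 0, 0, -0.3, 0, -0.2, -6, 0, 0, 0, -0.3, 0, -0.2, -7.3, 0, 0, 0, -0.3, 0, -0.2, -8.2, 0, 0, 0, -0.3, 0, -0.2, -9, 0, 0, 0, -0.3, 0, -0.2, -9, 0, 0, 0, 0.3, 0, -0.2, -9, 0, 0, 0, 1, 0, -0.2, -9, 0, 0, 0, 1]' --newtons 12

```text
time_s: 3.9
eef_pos: [0.5618, -0.0782, 0.0696]
ee_rot: [1.889, 2.509, 0.001]
wrist_force: [0.9, 0.1, 0.1]
opening: 0.041
finger_force: 0.0
```

step_arm --targets '[0, 0, 0, 0, 0, 0, 1, 0, 0, 0, 0, 0, 0, 1, 0, 0, 0, 0, 0, 0, 1, 0, 0, 0, 0, 0, 0, 1, 0, 0, 0, 0, 0, 0, 1, 0, 0, 0, 0, 0, 0, 1, 0, 0, 0, 0, 0, 0, 1, 0, 0, 0, 0, 0, 0, 1, 0, 0, 0, 0, 0, 0, 1, 0, 0, 0, 0, 0, 0, 1]'

```text
time_s: 4.9
eef_pos: [0.564, -0.0776, 0.0693]
ee_rot: [1.887, 2.506, 0.006]
wrist_force: [14.2, 4.7, -7.8]
opening: 0.0121
finger_force: 12.0
```

step_arm --targets '[0.3, 0.1, 0, 0, 0, 0, 1, 0.3, 0.1, 0, 0, 0, -0.9, 1, 0.3, 0.1, 0, 0, 0, -1.8, 1, 0.3, 0.1, 0, 0, 0, -2.7, 1, 0.3, 0.1, 0, 0, 0, -3.6, 1, 0.3, 0.1, 0, 0, 0, -4.5, 1, 0.3, 0.1, 0, 0, 0, -5.4, 1, 0.3, 0.1, 0, 0, 0, -6.3, 1, 0.3, 0.1, 0, 0, 0, -6.7, 1, 0.3, 0.1, 0, 0, 0, -6.7, 1]'

```text
time_s: 5.9
eef_pos: [0.5649, -0.0776, 0.0693]
ee_rot: [2.817, 1.387, 0.001]
wrist_force: [1.6, -3.2, -0.1]
opening: 0.012
finger_force: 12.0
```

Run:
```python
from h import *
a=eyes.grab_frame("scene")[:,:,::-1].copy();cv2.imwrite("pics/scene2.png",a)
R=rect(a,"scene",.565,-.0755,.06,500,500,5)
cv2.imwrite("pics/m3.png",R)
s=sense();print(s["wrist_force"],s["wrist_torque"],s["eef_pos"],s["ee_rot"])
```

```text
[ 2.68808235 -5.83437126  0.37808001] [-0.94237092 -0.2341463   0.01728593] [ 0.56492872 -0.07762838  0.06931793] [2.81598249e+00 1.39000752e+00 9.79425802e-04]
```

View pics/m3.png

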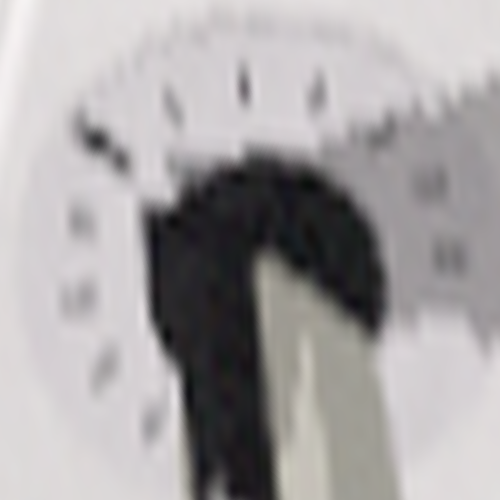

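The pointer appears to be in line with the long mark at (100,140) of the rectified crop. I'll release, rise and check it unobstructed on the way to the key.

step_arm --targets '[0, 0, 0, 0, 0, 0, 0, 0, 0, 0, 0, 0, 0, -0.3, 0, 0, 0, 0, 0, 0, -0.3, 0, 0, 1, 0, 0, 0, -0.3, 0, 0, 4, 0, 0, 0, -0.3, 0, 0, 8, 0, 0, 0, -0.3, 0, 0, 11, 0, 0, 0, -0.3, -1, 5, 12, 0, 0, 1, -0.3, -2, 10, 12, 0, 0, 2, -0.3, -3, 15, 12, 0, 0, 3, -0.3]'

```text
time_s: 6.95
eef_pos: [0.5348, 0.0706, 0.1904]
ee_rot: [2.462, 1.95, 0.002]
wrist_force: [1.0, 0.5, 0.2]
opening: 0.0604
finger_force: 0.0
```

step_arm --targets '[-1.3, 10, 0, 0, 0, 3, -0.3, -1.3, 10, 0, 0, 0, 3, -0.3, -1.3, 10, 0, 0, 0, 3, -0.3, -1.3, 10, 0, 0, 0, 3, -0.3, -1.3, 10, 0, 0, 0, 3, -0.3, -1.3, 10, 0, 0, 0, 3, -0.3, -1.3, 10, 0, 0, 0, 3, -0.3, -1.3, 10, 0, 0, 0, 3, -0.3, -1.3, 10, 0, 0, 0, 3, -0.3, -1.3, 10, 0, 0, 0, 3, -0.3]'

```text
time_s: 7.95
eef_pos: [0.5223, 0.1689, 0.1891]
ee_rot: [-2.01, -2.414, 0.0]
wrist_force: [0.3, 0.5, 0.4]
opening: 0.0604
finger_force: 0.0
```

Run:
```python
from h import *
I={}
for c in("top","scene"):
    I[c]=eyes.grab_frame(c)[:,:,::-1].copy();cv2.imwrite(f"pics/{c}3.png",I[c])
a=rect(I["top"],"top",.565,-.078,.06,400,400,4);b=rect(I["scene"],"scene",.565,-.078,.06,400,400,4)
cv2.imwrite("pics/m4.png",np.hstack([a,b]))
for J in (I,{"top":I["top"]},{"scene":I["scene"]}):
    c=fit(J,np.vstack([box(.19,.26,.06),box(.056,.056,.096,-.07)]),[.547,-.147,-.23]);print(c.round(4))
    for l in([0,.07,0],[0,-.07,0]): print(place(np.array(l),*c).round(4))
s=sense();print(s["time_s"],s["eef_pos"],s["ee_rot"])
```

```text
[ 0.5473 -0.1448 -0.2265]
[ 0.5631 -0.0766  0.    ]
[ 0.5316 -0.213   0.    ]
[ 0.5444 -0.1465 -0.2526]
[ 0.5619 -0.0787  0.    ]
[ 0.5269 -0.2143  0.    ]
[ 0.5504 -0.1409 -0.2529]
[ 0.5679 -0.0731  0.    ]
[ 0.5329 -0.2087  0.    ]
8.05 [0.52225198 0.16900214 0.18902287] [-2.00989691e+00 -2.41444665e+00  1.24408772e-04]
```

View pics/m4.png

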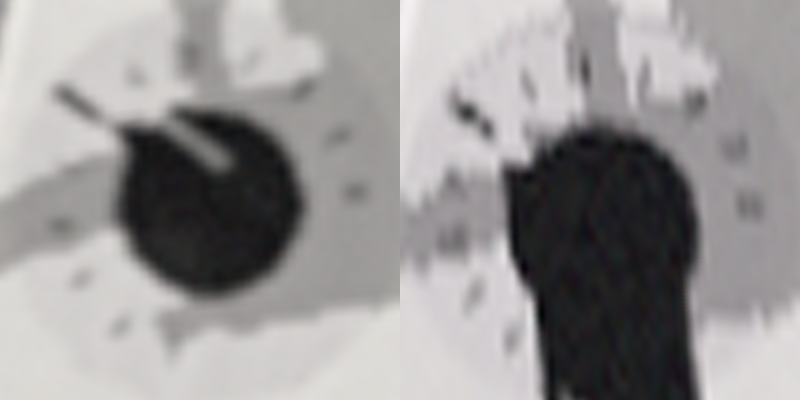

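The top crop shows the white bar line from (170,122) to (225,165) and the long mark from (57,92) to (110,125). Their directions may differ by a few degrees, so I measure both with sub-pixel fits.

Run:
```python
from h import *
t=cv2.imread("pics/top3.png");g=cv2.cvtColor(t,cv2.COLOR_BGR2GRAY).astype(np.float32)
hp=cv2.GaussianBlur(g,(0,0),3)-cv2.GaussianBlur(g,(0,0),.6)  # dark detail positive
def samp(im,P):
    m=proj("top",P).astype(np.float32);return cv2.remap(im,m[:,:1],m[:,1:],cv2.INTER_CUBIC)[:,0]
ang=np.arange(0,4.5,.4); ang=np.delete(ang,[]) 
def tick(cx,cy,yaw,th,R,z=.06):
    a=np.pi-th+yaw; return np.stack([cx+R*np.cos(a),cy+R*np.sin(a),np.full_like(a,z)],-1)
def f(q):
    v=0
    for R in(.036,.038,.040): v-=np.clip(samp(hp,tick(q[0]/1000,q[1]/1000,q[2]/100,ang,R)),-5,25).mean()
    return v
best=min((minimize(f,[x,y,w],method="Nelder-Mead",options=dict(initial_simplex=[[x,y,w],[x+2,y,w],[x,y+2,w],[x,y,w+5]])) for x in(561,563,565) for y in(-80,-78,-76) for w in(-26,-22)),key=lambda o:o.fun)
cx,cy,yaw=best.x/[1000,1000,100];print("ticks",cx,cy,yaw,best.fun)
th=np.arange(1.5,2.5,.02)
for R in(.027,.029,.031,.034,.037,.040,.043):
    v=samp(g,tick(cx,cy,yaw,th,R,.06 if R>.033 else .063));w=np.clip(np.percentile(v,70)-v,0,None);print(R,round((th*w).sum()/w.sum(),3),round(th[v.argmin()],2),v.astype(int)[::5])
# white line, plane z=.099
k=10;a=rect(g,"top",cx,cy,.099,500,500,k)
m=(a>95)&(np.hypot(*np.mgrid[-250:250,-250:250])<200)
n,l,st,ce=cv2.connectedComponentsWithStats(m.astype(np.uint8))
for i in range(1,n):
    if st[i,4]>500:
        v,u=np.nonzero(l==i);w=np.linalg.svd(np.c_[u-u.mean(),v-v.mean()],full_matrices=False);d=w[2][0]*np.sign(-w[2][0][0])
        wd=np.arctan2(-d[0],-d[1]); print(st[i],ce[i].round(),w[1].round(),"theta",np.pi+yaw-wd)
```

```text
Traceback (most recent call last):
  File "h.py", line 4, in proj
    m=eyes.camera_model(cam);E=m["extrinsics"];P=np.atleast_2d(P)
ValueError: time passes only in moves, steps and waits
```

```bash
python3 - <<'E'
s=open("h.py").read()
s=s.replace('m=eyes.camera_model(cam);','m=CM[cam];').replace('def proj','CM={c:eyes.camera_model(c) for c in("top","scene")}\ndef proj',1)
open("h.py","w").write(s)
E
cat > d.py <<'E'
from h import *
import sys
t=cv2.imread(sys.argv[1]);g=cv2.cvtColor(t,cv2.COLOR_BGR2GRAY).astype(np.float32)
hp=cv2.GaussianBlur(g,(0,0),3)-cv2.GaussianBlur(g,(0,0),.6)
def samp(im,P):
    m=proj("top",P).astype(np.float32);return cv2.remap(im,m[:,:1],m[:,1:],cv2.INTER_CUBIC)[:,0]
ang=np.arange(0,4.5,.4)
def tick(cx,cy,yaw,th,R,z=.06):
    a=np.pi-th+yaw; return np.stack([cx+R*np.cos(a),cy+R*np.sin(a),np.full_like(a,z)],-1)
def f(q):
    return -sum(np.clip(samp(hp,tick(q[0]/1000,q[1]/1000,q[2]/100,ang,R)),-5,25).mean() for R in(.036,.038,.040))
best=min((minimize(f,[x,y,w],method="Nelder-Mead",options=dict(initial_simplex=[[x,y,w],[x+2,y,w],[x,y+2,w],[x,y,w+5]])) for x in(561,563,565) for y in(-80,-78,-76) for w in(-26,-22)),key=lambda o:o.fun)
cx,cy,yaw=best.x/[1000,1000,100];print("ticks",cx,cy,yaw,best.fun)
th=np.arange(1.5,2.5,.02)
for R in(.027,.029,.031,.034,.037,.040,.043):
    v=samp(g,tick(cx,cy,yaw,th,R,.06 if R>.033 else .063));w=np.clip(np.percentile(v,70)-v,0,None);print(R,round((th*w).sum()/w.sum(),3),round(th[v.argmin()],2),v.astype(int)[::5])
k=10;a=rect(g,"top",cx,cy,.099,500,500,k)
m=(a>95)&(np.hypot(*np.mgrid[-250:250,-250:250])<200)
n,l,st,ce=cv2.connectedComponentsWithStats(m.astype(np.uint8))
for i in range(1,n):
    if st[i,4]>500:
        v,u=np.nonzero(l==i);w=np.linalg.svd(np.c_[u-u.mean(),v-v.mean()],full_matrices=False);d=w[2][0]*np.sign(-w[2][0][0])
        wd=np.arctan2(-d[0],-d[1]); print(st[i],ce[i].round(),w[1].round(),"theta",np.pi+yaw-wd)
E
python3 d.py pics/top3.png
```

```text
ticks 0.5637371981967108 -0.07992645004953755 -0.22923862891998212 -43.1307373046875
0.027 1.982 2.04 [156 157 155 172 159  85  84 146 196 203]
0.029 1.866 2.02 [157 154 157 192 194 121 139 187 205 209]
0.031 1.764 1.6 [155 149 164 206 205 159 186 206 207 206]
0.034 1.801 1.6 [152 141 188 208 210 165 194 209 206 188]
0.037 1.933 2.0 [151 162 205 208 204 129 193 208 199 172]
0.04 1.945 2.0 [159 194 204 205 199 115 195 206 206 189]
0.043 1.959 2.0 [177 206 204 205 199 114 198 206 206 203]
[   75    51   375   298 34033] [290. 150.] [20271. 10275.] theta 1.6746397615197526
```

```bash
cat >> d.py <<'E'
th=np.arange(1.8,2.3,.01)
for z in(.062,.065):
  for R in(.026,.028,.030,.032,.038,.042):
    v=samp(g,tick(cx,cy,yaw,th,R,z if R<.033 else .06));w=np.clip(v.max()-30-v,0,None);print(z,R,round((th*w).sum()/w.sum(),3),v.astype(int)[::5])
b=rect(g,"top",.565,-.078,.06,400,400,4)
pts=[]
for u in range(172,222,2):
    v0=int(122+(u-170)*43/55);c=b[v0-12:v0+13,u];w=np.clip(c-np.median(c),0,None);w*=np.abs(np.arange(25)-c.argmax())<7;pts.append((u,v0-12+(np.arange(25)*w).sum()/w.sum(),c.max()))
pts=np.array(pts);print(pts.round(1)[::3]);s=np.polyfit(pts[:,0],pts[:,1],1)[0];wd=np.arctan2(1,s);print("white line theta",np.pi+yaw-wd)
E
python3 d.py pics/top3.png | tail -22
```

```text
0.062 0.026 2.069 [155 154 146 115  70  48  52  81 122 150]
0.062 0.028 2.062 [178 190 186 152 112  83 102 134 162 184]
0.062 0.03 2.04 [197 210 201 180 147 136 160 186 194 202]
0.062 0.032 2.02 [208 211 209 192 168 171 191 203 209 208]
0.062 0.038 2.008 [207 209 205 165 122 147 196 207 208 206]
0.062 0.042 2.002 [204 206 201 161 115 157 199 208 207 206]
0.065 0.026 2.033 [156 153 132  87  56  52  75 114 145 173]
0.065 0.028 2.031 [187 192 173 131  95  95 127 158 181 193]
0.065 0.03 2.009 [207 208 192 164 141 154 182 193 201 207]
0.065 0.032 1.994 [211 210 203 179 168 182 199 208 208 208]
0.065 0.038 2.008 [207 209 205 165 122 147 196 207 208 206]
0.065 0.042 2.002 [204 206 201 161 115 157 199 208 207 206]
[[172.  124.3 131.5]
 [178.  128.5 127.1]
 [184.  133.4 119.7]
 [190.  137.5 117.9]
 [196.  143.4 114.7]
 [202.  147.4 116.8]
 [208.  152.1 121.6]
 [214.  156.2 120.2]
 [220.  158.9 113.2]]
white line theta 1.9887367406008716
```

The dial reads 1.99 to 2.03 by bar line, pointer and tool angle, so it is at the mark. Next is the key at about (0.520, 0.164).

step_arm --targets '[-0.2, -0.5, -2, 0, 0, 0, -0.3, -0.2, -0.5, -4, 0, 0, 0, -0.3, -0.2, -0.5, -6, 0, 0, 0, -0.3, -0.2, -0.5, -8, 0, 0, 0, -0.3, -0.2, -0.5, -10, 0, 0, 0, -0.3, -0.2, -0.5, -11.5, 0, 0, 0, -0.3, -0.2, -0.5, -12.7, 0, 0, 0, -0.3, -0.2, -0.5, -13.6, 0, 0, 0, -0.3, -0.2, -0.5, -13.6, 0, 0, 0, 0.3, -0.2, -0.5, -13.6, 0, 0, 0, 1]' --newtons 8

```text
time_s: 9.05
eef_pos: [0.5205, 0.1641, 0.0534]
ee_rot: [2.01, 2.415, 0.001]
wrist_force: [-0.4, 0.0, 0.4]
opening: 0.0492
finger_force: 0.0
```

step_arm --targets '[0, 0, 0, 0, 0, 0, 1, 0, 0, 0, 0, 0, 0, 1, 0, 0, 0, 0, 0, 0, 1, 0, 0, 0, 0, 0, 0, 1, 0, 0, 0, 0, 0, 0, 1, 0, 0, 0, 0, 0, 0, 1, 0, 0, 0, 0, 0, 0, 1, 0, 0, 0, 0, 0, 0, 1, 0, 0, 0, 0, 0, 0, 1, 0, 0, 0, 0, 0, 0, 1]'

```text
time_s: 10.05
eef_pos: [0.5207, 0.1642, 0.0532]
ee_rot: [2.009, 2.414, 0.001]
wrist_force: [3.9, 0.6, 0.4]
opening: 0.0099
finger_force: 8.0
```

step_arm --targets '[0, 0, 0, 0, 0, 0, 1, 0, 0, 0, 0, 0, 0, 1, 0, 0, 1, 0, 0, 0, 1, 0, 0, 2.5, 0, 0, 0, 1, 0, 0, 4.5, 0, 0, 0, 1, 0, 0, 7, 0, 0, 0, 1, 0, 0, 10, 0, 0, 0, 1, 0, -3, 12, 0, 0, 1, 1, 0, -7, 12, 0, 0, 2, 1, 0.2, -11, 12, 0, 0, 3, 1]' --newtons 40

```text
time_s: 11.05
eef_pos: [0.5211, 0.0531, 0.1732]
ee_rot: [-1.453, -2.784, 0.001]
wrist_force: [0.2, -0.1, -0.8]
opening: 0.0098
finger_force: 40.0
```

step_arm --targets '[0.2, -4, 0, 0, 0, 1, 1, 0.4, -8, 0, 0, 0, 2, 1, 0.6, -12, 0, 0, 0, 3, 1, 0.8, -16, 0, 0, 0, 4, 1, 0.9, -20, 0, 0, 0, 5, 1, 1, -24, 0, 0, 0, 5.3, 1, 1, -26, 0, 0, 0, 5.3, 1, 1.1, -26.8, 0, 0, 0, 5.3, 1, 1.1, -26.8, 0, 0, 0, 5.3, 1, 1.1, -26.8, 0, 0, 0, 5.3, 1]'

```text
time_s: 12.05
eef_pos: [0.533, -0.2127, 0.1728]
ee_rot: [-0.359, -3.12, -0.001]
wrist_force: [-0.0, 0.9, -1.4]
opening: 0.0096
finger_force: 40.0
```

Run:
```python
from h import *
I={}
for c in("top","scene"):
    I[c]=eyes.grab_frame(c)[:,:,::-1].copy();cv2.imwrite(f"pics/{c}4.png",I[c])
s=sense();p=s["eef_pos"];print(p,s["ee_rot"],s["wrist_force"],s["opening"])
a=I["scene"];u,v=proj("scene",[p-[0,0,.034]])[0];print(u,v)
u,v=int(u),int(v)
cv2.imwrite("pics/m5.png",cv2.resize(a[v-70:v+50,max(u-80,0):u+80],(800,600),interpolation=cv2.INTER_CUBIC))
```

```text
[ 0.53319745 -0.21265504  0.17300142] [-3.57492295e-01 -3.12066075e+00 -5.60113547e-04] [ 0.04309721  0.65895843 -1.38421568] 0.009894217114916433
117.39848099259271 156.02816358233576
```

View pics/m5.png

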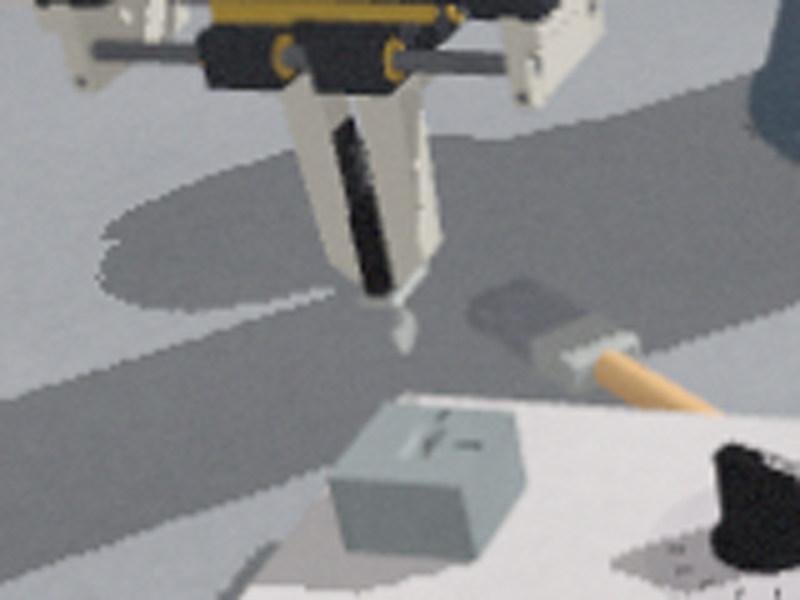

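The key hangs straight in the grip with its tip at scene pixel (118,156), as predicted. The keyhole is at about (122.5,174.5), so relative alignment is within 1 mm. I descend into the countersink.

step_arm --targets '[0, 0, -1, 0, 0, 0, 1, 0, 0, -2, 0, 0, 0, 1, 0, 0, -3, 0, 0, 0, 1, 0, 0, -3.8, 0, 0, 0, 1, 0, 0, -4.2, 0, 0, 0, 1, 0, 0, -4.4, 0, 0, 0, 1, 0, 0, -4.6, 0, 0, 0, 1, 0, 0, -4.8, 0, 0, 0, 1, 0, 0, -5, 0, 0, 0, 1, 0, 0, -5, 0, 0, 0, 1]'

```text
time_s: 13.15
eef_pos: [0.5332, -0.2139, 0.123]
ee_rot: [-0.359, -3.121, -0.0]
wrist_force: [0.2, -0.0, -1.1]
opening: 0.0096
finger_force: 40.0
```

step_arm --targets '[0, 0, -0.1, 0, 0, 0, 1, 0, 0, -0.2, 0, 0, 0, 1, 0, 0, -0.3, 0, 0, 0, 1, 0, 0, -0.4, 0, 0, 0, 1, 0, 0, -0.5, 0, 0, 0, 1, 0, 0, -0.6, 0, 0, 0, 1, 0, 0, -0.7, 0, 0, 0, 1, 0, 0, -0.8, 0, 0, 0, 1, 0, 0, -0.8, 0, 0, 0, 1, 0, 0, -0.8, 0, 0, 0, 1]'

```text
time_s: 14.15
eef_pos: [0.5333, -0.2139, 0.1151]
ee_rot: [0.359, 3.121, -0.0]
wrist_force: [0.0, 1.1, -0.2]
opening: 0.0098
finger_force: 40.0
```

step_arm --targets '[0, 0, -0.1, 0, 0, 0.2, 1, 0, 0, -0.2, 0, 0, -0.2, 1, 0, 0, -0.3, 0, 0, 0.2, 1, 0, 0, -0.4, 0, 0, -0.2, 1, 0, 0, -0.5, 0, 0, 0.2, 1, 0, 0, -0.6, 0, 0, -0.2, 1, 0, 0, -0.7, 0, 0, 0.2, 1, 0, 0, -0.8, 0, 0, -0.2, 1, 0, 0, -0.8, 0, 0, 0, 1, 0, 0, -0.8, 0, 0, 0, 1]' --newtons 55

```text
time_s: 15.15
eef_pos: [0.5335, -0.2141, 0.1074]
ee_rot: [0.354, 3.121, -0.001]
wrist_force: [-1.6, -0.7, 3.6]
opening: 0.0091
finger_force: 55.0
```

step_arm --targets '[0, 0, -0.1, 0, 0, 0.2, 1, 0, 0, -0.2, 0, 0, -0.2, 1, 0, 0, -0.3, 0, 0, 0.2, 1, 0, 0, -0.4, 0, 0, -0.2, 1, 0, 0, -0.5, 0, 0, 0.2, 1, 0, 0, -0.5, 0, 0, -0.2, 1, 0, 0, -0.6, 0, 0, 0.2, 1, 0, 0, -0.6, 0, 0, -0.2, 1, 0, 0, -0.6, 0, 0, 0, 1, 0, 0, -0.6, 0, 0, 0, 1]'

```text
time_s: 16.15
eef_pos: [0.5341, -0.2146, 0.104]
ee_rot: [0.355, 3.119, -0.002]
wrist_force: [-9.6, 1.8, 30.8]
opening: 0.0099
finger_force: 55.0
```

step_arm --targets '[-0.05, 0, 0.15, 0, 0, 0, 1, -0.05, 0, 0.15, 0, 0, -0.5, 1, -0.05, 0, 0.15, 0, 0, -1, 1, -0.05, 0, 0.15, 0, 0, -1.5, 1, -0.05, 0, 0.15, 0, 0, -2, 1, -0.05, 0, 0.15, 0, 0, -2.5, 1, -0.05, 0, 0.15, 0, 0, -3, 1, -0.05, 0, 0.15, 0, 0, -3.5, 1, -0.05, 0, 0.15, 0, 0, -4, 1, -0.05, 0, 0.15, 0, 0, -4, 1]'

```text
time_s: 17.15
eef_pos: [0.5336, -0.2151, 0.1042]
ee_rot: [1.205, 2.898, -0.002]
wrist_force: [-4.0, -4.5, 14.0]
opening: 0.0096
finger_force: 55.0
```

Run:
```python
from h import *
s=sense();print(s["time_s"],s["eef_pos"],s["ee_rot"],s["wrist_force"],s["wrist_torque"],s["opening"])
```

```text
17.15 [ 0.53357424 -0.21508209  0.10415993] [ 1.20470420e+00  2.89801649e+00 -2.20677242e-03] [-4.01760982 -4.46926608 13.96341982] [-0.83660275  0.76473243  0.0398877 ] 0.009573244348459367
```

step_arm --targets '[0, 0, 0, 0, 0, -1, 1, 0, 0, 0, 0, 0, -2, 1, 0, 0, 0, 0, 0, -3, 1, 0, 0, 0, 0, 0, -4, 1, 0, 0, 0, 0, 0, -5, 1, 0, 0, 0, 0, 0, -6, 1, 0, 0, 0, 0, 0, -6.7, 1, 0, 0, 0, 0, 0, -7.2, 1, 0, 0, 0, 0, 0, -7.6, 1, 0, 0, 0, 0, 0, -7.6, 1]'

```text
time_s: 18.15
eef_pos: [0.5326, -0.2154, 0.1042]
ee_rot: [2.506, 1.891, -0.003]
wrist_force: [-9.4, -7.3, 18.3]
opening: 0.0095
finger_force: 55.0
```

Run:
```python
from h import *
s=sense();print(s["time_s"],s["eef_pos"],s["ee_rot"],s["wrist_force"],s["wrist_torque"],s["opening"])
```

```text
18.15 [ 0.53255321 -0.21539336  0.10415381] [ 2.50570006  1.89142708 -0.00253209] [-9.43401044 -7.29245458 18.25812383] [-1.32548954  1.97092406  0.09461822] 0.00945630458021898
```

step_arm --targets '[0, 0, 0, 0, 0, -0.2, 1, 0, 0, 0, 0, 0, -0.3, 1, 0, 0, 0, 0, 0, -0.4, 1, 0, 0, 0, 0, 0, -0.5, 1, 0, 0, 0, 0, 0, -0.6, 1, 0, 0, 0, 0, 0, -0.6, 1, 0, 0, 0, 0, 0, -0.6, 1, 0, 0, 0, 0, 0, -0.6, 1, 0, 0, 0, 0, 0, -0.6, 1, 0, 0, 0, 0, 0, -0.6, 1]'

```text
time_s: 19.15
eef_pos: [0.5324, -0.2154, 0.1042]
ee_rot: [2.581, 1.788, -0.003]
wrist_force: [-10.6, -5.9, 18.3]
opening: 0.0097
finger_force: 55.0
```

Run:
```python
from h import *
for i in range(3):
    a=eyes.grab_frame("top");s=sense();print(s["time_s"],s["eef_pos"],s["ee_rot"],s["wrist_force"],s["wrist_torque"],s["opening"])
cv2.imwrite("pics/top5.png",a[:,:,::-1])
a=eyes.grab_frame("scene")[:,:,::-1].copy();cv2.imwrite("pics/scene5.png",a)
b=cv2.resize(a[130:220,80:230],(800,480),interpolation=cv2.INTER_CUBIC);cv2.imwrite("pics/m6.png",b)
```

```text
19.2 [ 0.53243863 -0.21536816  0.10414696] [ 2.58096456  1.7875905  -0.00264669] [-10.22465633  -7.75369407  18.0127938 ] [-1.36912331  2.16532623  0.17507611] 0.009482945883737352
19.25 [ 0.53244113 -0.21536524  0.1041546 ] [ 2.58096009  1.78759538 -0.00269473] [-10.16013154  -6.98121201  18.4560532 ] [-1.28261068  2.17610996  0.17866681] 0.00978940078953736
19.3 [ 0.53245948 -0.2153829   0.10416361] [ 2.58092977  1.78753201 -0.0026078 ] [-10.06971297  -6.49832285  18.59356968] [-1.28681754  2.09757695  0.16956109] 0.009726885685688491
```

View pics/m6.png

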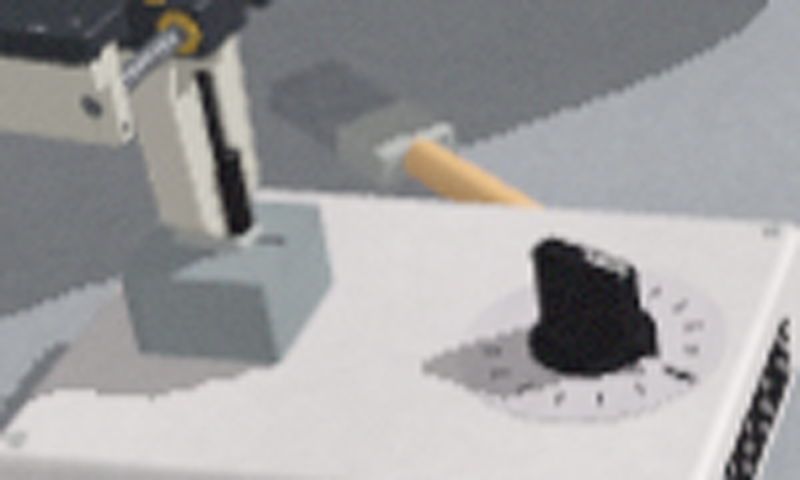

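The scene crop shows the key's flange on the boss face with the bow turned, and the dial pointer still on the long mark near (680,375). The torque of 0.175 N m exceeds the spring's 0.1 N m, so the plug is at its stop. I hand the job in.

```bash
python3 -c "
from station import r
print(r.close_job())"
```

```text
the job is handed in; nothing more can be done
None
```

I handed the job in after about 19 s of the 61 s: the dial is at the long mark (2.0 rad), and the rectangular-bow key is fully home, turned to its stop and still gripped; the system gave no verdict.

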